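# Transfer microscope objectives to the loading tray in reverse order

## Robot

A 6-joint arm with a two-finger parallel gripper is mounted at the origin on the work surface. World frame = base frame: x ahead of the robot, y to its left, z up, the work surface at z = 0. Lengths are in m, angles in rad, forces in N, time in s.
With the tool pointing down it reaches from about 0.375 to 0.9 m from the base axis. Payload 3.1 kg.
Tool frame: the origin (TCP) lies at the very end of the fingers, on their centre line; the grasp point (between the pads) lies 19 mm behind it; z points along the fingers, y is the direction in which the jaws open and shut (so a half turn about z gives the same grasp; the last joint's range is limited). The gripper opens to 85 mm and grips with 20 to 120 N. Pads are 22 mm wide; open, the fingers measure 114 mm over their backs; the gripper's body (76 mm by 85 mm) begins 54 mm behind the grasp point. The pads swing forward as they close: fully open they stand 13 mm farther back than shut.
Start: joints at [0.969, 0.527, 1.433, -0, 1.181, -0.178], TCP at [0.257, 0.57, 0.231] pointing down, gripper open.
Joint ranges: [-3.08, 3.08], [-0.75, 2.2], [0.22, 2.44], [-1.43, 4.57], [0, 2.65], [-2.85, 2.85]. Speed limits (rad/s): [2.79, 2.79, 3.14, 3.14, 3.14, 3.14].

## Interface

Orientations are given as a unit quaternion [x, y, z, w].
In Python, from station import manip gives the robot as it stands. The module is installed in compiled form; this text tells all that it offers.
- The arm moves only by the tool send_rows, never from a script. Its argument "commands" is a list of rows, each an object with "delta_pos": the shift along the world's x, y, z in cm, a list of three; "yaw": the turn about the world's z in rad. A call has 1 to 10 rows; each row shifts and turns the pose as measured when the row begins; what a row does not reach is not made up. A row lasts 1/8 s, in which the tool goes at most 62.5 mm and 10.7 degrees, less where a joint would pass 70% of its speed; a pose out of reach is approached as far as the arm can. A call is refused whole if a number of a shift passes 6.25 or a number of a turn 0.188, either way. A call with a gripper value outside its range is refused whole. "grip" is the closure, from -1 (fully open) to 1 (shut), set as the call begins (left out, the last holds). The fingers move at their own pace and stop on an object; "force" is the grip in N (left out, the last holds). Time passes only in rows, so rows that do not move let the fingers close. It gives the time, the measured TCP pose, the force and the opening at its end, in the units of the state.
- manip.sense(): the state, without advancing time (a new reading comes with each control period).
- manip.snapshot(name): name is "side" or "top"; returns the picture (400x640x3 uint8, blue, green, red); there is no depth.
- manip.get_calibration(name): a dict with "fx", "fy", "cx", "cy" (pixels), "world_to_cam" (4x4, takes a point from world to camera coordinates). Camera axes: x right, y down, z forward; pixel columns grow to the right and rows downward; lengths in m; the calibration is good to about 2 mm. A picture is of the moment at which its call begins. get_calibration takes no time and is no camera call.
- manip.sign_off(): hands the job in, once; it reports no verdict.
The state is a dict: "t": time; "q": joint angles; "qd": joint speeds; "tau": joint torques, N m; "tcp_pos": TCP position; "tool_rot": TCP orientation; "force": force on the tool from outside, world axes, zero at the start; "ft_torque": the same for the moment, N m; "finger_gap": opening from 0.0 (shut) to 1.0 (fully open).
Only numpy, scipy, OpenCV 4.12 (cv2) and the standard library are available. Lean on these libraries where they do the work, as an engineer would, in place of code of your own. Each camera call takes 0.05 s, during which the arm holds its last target. There are 200 camera calls.

## Task

The four objectives on the aluminium rail are to be loaded on a microscope whose turret turns the other way, so move them into the four pockets of the black tray in reverse order: the one nearest the robot on the rail goes into the tray's farthest pocket, the next into the second farthest, and so on, so that the farthest ends up in the nearest pocket. Set each one down gently, standing upright on the floor of its pocket; do not drop them or tip them over, and leave the eyepiece, the small bottle and the slide box between the two rows where they are.

Things in the scene. Friction and masses are not known exactly. Their poses are not given: they have to be found in the camera images.
- objective_a_center (a point): Microscope objective, loose, the shortest and widest of four, 54 mm tall: steel barrel, a straight cylinder 36 mm across from 5 mm to 42 mm above its underside (grip it there), brass foot 32 mm across, and on top a dark wide flat nose 28 mm across. The point is on its axis half-way up, 27 mm above its underside; z is its axis, up. Weighs 0.1 to 0.3 kg. It starts upright in carrier_a.
- objective_b_center (a point): Microscope objective, loose, the second shortest of four, 61 mm tall: steel barrel, a straight cylinder 32 mm across from 5 mm to 45 mm above its underside (grip it there), brass foot 28 mm across, and on top a dark nose, a short cone, 12 mm across at the tip. The point is on its axis half-way up, 30.5 mm above its underside; z is its axis, up. Weighs 0.1 to 0.3 kg. It starts upright in carrier_b.
- objective_c_center (a point): Microscope objective, loose, the second tallest of four, 68 mm tall: steel barrel, a straight cylinder 34 mm across from 5 mm to 50 mm above its underside (grip it there), brass foot 30 mm across, and on top a dark straight narrow nose 20 mm across. The point is on its axis half-way up, 34 mm above its underside; z is its axis, up. Weighs 0.1 to 0.3 kg. It starts upright in carrier_c.
- objective_d_center (a point): Microscope objective, loose, the tallest and most slender of four, 76 mm tall: steel barrel, a straight cylinder 30 mm across from 5 mm to 54 mm above its underside (grip it there), brass foot 26 mm across, and on top a dark long slender tapering nose, 10 mm across at the tip. The point is on its axis half-way up, 38 mm above its underside; z is its axis, up. Weighs 0.1 to 0.3 kg. It starts upright in carrier_d.
- carrier_a: Fixed grey square cup 56 x 56 x 8 mm on the rail, holding objective_a at the start (the objective may stand up to 4 mm off its centre). Walls 3 mm thick, floor 3 mm thick, so that the objective's underside is 13 mm above the table, the wall tops at 18 mm. Origin: centre of its underside, 10 mm above the table; x along the rail, away from the robot. Which carrier has which place in the row differs each time.
- carrier_b: Fixed grey square cup 56 x 56 x 8 mm on the rail, holding objective_b at the start (the objective may stand up to 4 mm off its centre). Walls 3 mm thick, floor 3 mm thick, so that the objective's underside is 13 mm above the table, the wall tops at 18 mm. Origin: centre of its underside, 10 mm above the table; x along the rail, away from the robot. Which carrier has which place in the row differs each time.
- carrier_c: Fixed grey square cup 56 x 56 x 8 mm on the rail, holding objective_c at the start (the objective may stand up to 4 mm off its centre). Walls 3 mm thick, floor 3 mm thick, so that the objective's underside is 13 mm above the table, the wall tops at 18 mm. Origin: centre of its underside, 10 mm above the table; x along the rail, away from the robot. Which carrier has which place in the row differs each time.
- carrier_d: Fixed grey square cup 56 x 56 x 8 mm on the rail, holding objective_d at the start (the objective may stand up to 4 mm off its centre). Walls 3 mm thick, floor 3 mm thick, so that the objective's underside is 13 mm above the table, the wall tops at 18 mm. Origin: centre of its underside, 10 mm above the table; x along the rail, away from the robot. Which carrier has which place in the row differs each time.
- rail: Fixed bare aluminium bar 284 x 64 x 10 mm lying on the table, with the four carriers in a row on it. Origin: centre of its underside; x along its length, pointing away from the robot (within about 20 degrees). The carriers' centres are at x = -99, -33, 33 and 99 mm, y = 0. The rail may be left or right of the robot's middle, the tray then being on the other side.
- tray: Fixed black plastic tray 276 x 62 x 18 mm lying on the table, with four square pockets in a row, empty at the start. Origin: centre of its underside; x along its length, pointing away from the robot (within about 20 degrees). Pocket centres are at x = -99, -33, 33 and 99 mm, y = 0; each pocket is 54 mm (along x) by 50 mm, with its floor 12 mm and its rim 18 mm above the table.
- eyepiece: Bystander, loose: spare eyepiece, 38 mm across, 46 mm tall, black on an aluminium tube, standing between rail and tray. Origin: centre of its underside. Leave alone.
- oil_bottle: Bystander, loose: small closed amber bottle with a black cap, 28 mm across, 55 mm tall, standing between rail and tray. Origin: centre of its underside. Leave alone.
- slide_box: Bystander, loose: white flat slide box 82 x 32 x 20 mm lying between rail and tray. Origin: centre of its underside, x along its length. Leave alone.
Mind the look-alikes: they are no part of the job. Leave any blue look-alike of the part that bears objective_d_center alone.

How it is judged:
By the outcome, as a careful person would: the job done as asked, in the order asked, and still so for the second after the job is handed in, with the robot touching nothing.
It also fails if it takes over 96 s, if anything falls off the work surface, if the arm or the gripper's body presses on something with over 40 N, if the wrist force passes 120 N, or if a joint passes its speed limit or range.

## Working session

There is one attempt and no reset: what is moved stays moved. The work goes in short steps, Python scripts to look and compute and a tool call to move; the robot and the scene stay as the last step left them, time stands still between calls to the robot, and variables do not carry over. Pictures are saved under pics/ and viewed, about 12 in all and at most 16, crops included, and the job is handed in when it is done.

Besides the shell and the picture viewer there is one more tool, called after "Request:" by a JSON object that holds its "name" and its "arguments". send_rows: Moves the arm, as the interface text tells. Its arguments: {"type":"object","properties":{"commands":{"type":"array","items":{"type":"object","properties":{"delta_pos":{"type":"array","items":{"type":"number"}},"yaw":{"type":"number"}}}},"grip":{"type":"number"},"force":{"type":"number"}},"required":["commands"]}

```bash
mkdir -p pics
python3 - <<'E'
from station import manip
import cv2,numpy as np
for n in("top","side"):
    im=manip.snapshot(n);cv2.imwrite(f"pics/{n}0.png",im)
    c=manip.get_calibration(n);print(n,c["fx"],c["fy"],c["cx"],c["cy"]);print(np.round(c["world_to_cam"],4))
s=manip.sense();print(s)
E
```

```text
top 399.7497698260906 399.7497698260906 318.84519151981635 201.65785070389472
[[-0.012  -0.9997 -0.0224 -0.0059]
 [-0.9844  0.0158 -0.1755  0.5458]
 [ 0.1758  0.0199 -0.9842  0.6629]
 [ 0.      0.      0.      1.    ]]
side 412.8630911372707 412.8630911372707 321.6360518540186 198.76331615100096
[[ 0.948  -0.3183  0.0025 -0.527 ]
 [-0.1739 -0.5245 -0.8335  0.1529]
 [ 0.2666  0.7897 -0.5525  0.6243]
 [ 0.      0.      0.      1.    ]]
{'t': 0.1, 'q': array([ 9.68505204e-01,  5.28378869e-01,  1.43374197e+00, -4.91406098e-06,
        1.18142064e+00, -1.78499945e-01]), 'qd': array([ 0.00203707, -0.00252691, -0.0036042 , -0.00102138,  0.00228179,
        0.00111711]), 'tau': array([-5.18874131e-04, -4.43305349e+01, -1.78587037e+01, -2.69235761e-04,
        3.88758257e-03,  4.11789813e-06]), 'tcp_pos': array([0.25662274, 0.56919297, 0.23043824]), 'tool_rot': array([ 2.10312455e-01,  9.77633736e-01, -9.01960026e-04, -3.68715129e-04]), 'force': array([ 0.54187654,  0.11745047, -0.42220252]), 'ft_torque': array([0.07988186, 0.03472015, 0.06477909]), 'finger_gap': 0.999362735771328}
```

View pics/top0.png

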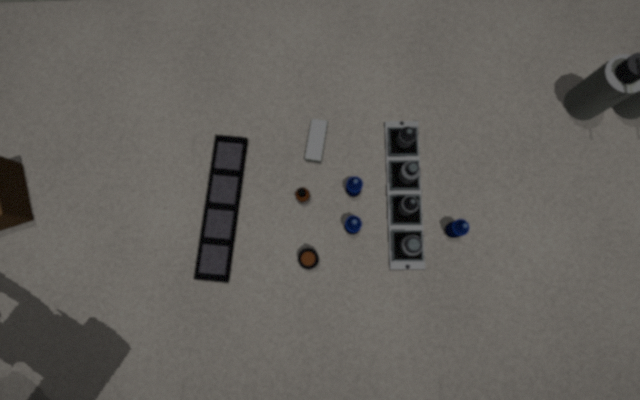

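View pics/side0.png

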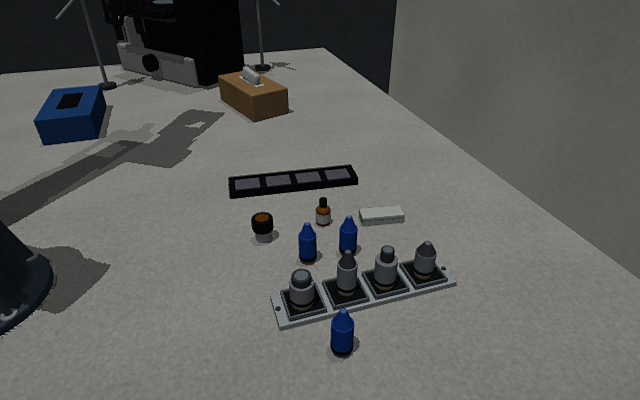

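The top view shows the tray on the left (about 221,208), the rail on the right (405,195), and blue decoys at (355,186), (353,225) and (458,228). From near to far, the rail order looks like a, d, c, b in the side view. Next I'll measure with enlarged crops.

```bash
cat > h.py <<'E'
import cv2,numpy as np
from station import manip
def ray(n,uv,z):
    "world point on plane z seen at pixel uv"
    c=manip.get_calibration(n);T=np.array(c["world_to_cam"]);R,t=T[:3,:3],T[:3,3]
    d=R.T@np.array([(uv[0]-c["cx"])/c["fx"],(uv[1]-c["cy"])/c["fy"],1]);o=-R.T@t
    return o+d*(z-o[2])/d[2]
def proj(n,p):
    c=manip.get_calibration(n);q=np.array(c["world_to_cam"])@np.append(p,1)
    return np.array([c["fx"]*q[0]/q[2]+c["cx"],c["fy"]*q[1]/q[2]+c["cy"]])
E
python3 - <<'E'
from h import *
t=cv2.imread("pics/top0.png");s=cv2.imread("pics/side0.png")
g=cv2.cvtColor(t,cv2.COLOR_BGR2GRAY)
for nm,(x0,y0,x1,y1),th in(("tray",(185,125,260,290),None),("rail",(375,112,435,278),None)):
    r=g[y0:y1,x0:x1]; print(nm,"bg",np.median(r[:5]),r.max(),r.min())
    m=(r<55).astype(np.uint8) if nm=="tray" else (r>150).astype(np.uint8)
    if nm=="tray": m=((r<np.median(r[:5])*0.75)).astype(np.uint8)
    else: m=((r>np.median(r[:5])*1.2)).astype(np.uint8)
    cs=cv2.findContours(m,cv2.RETR_EXTERNAL,cv2.CHAIN_APPROX_NONE)[0]
    c=max(cs,key=cv2.contourArea);b=cv2.boxPoints(cv2.minAreaRect(c))+[x0,y0]
    z=.018 if nm=="tray" else .010
    P=np.array([ray("top",p,z)[:2] for p in b]);print(b.round(1).tolist(),P.round(4).tolist(),"c",P.mean(0).round(4),[round(float(np.linalg.norm(P[i]-P[i-1])),4) for i in range(4)])
a=cv2.resize(t[110:285,340:480],None,fx=4,fy=4,interpolation=cv2.INTER_CUBIC)
a=cv2.resize(t[112:277,375:475],None,fx=3.6,fy=3.6,interpolation=cv2.INTER_CUBIC)
b=cv2.resize(s[225:335,260:470],None,fx=3.8,fy=3.8,interpolation=cv2.INTER_CUBIC)
cv2.imwrite("pics/topc.png",cv2.convertScaleAbs(a,alpha=1.4));cv2.imwrite("pics/sidec.png",cv2.convertScaleAbs(b,alpha=1.3))
E
```

```text
tray bg 107.0 115 0
[[192.5, 279.2], [212.5, 132.1], [249.1, 137.1], [229.1, 284.2]] [[0.4124, 0.217], [0.6905, 0.1904], [0.679, 0.1194], [0.4029, 0.1503]] c [0.5462 0.1693] [0.0674, 0.2793, 0.0719, 0.2779]
rail bg 108.0 119 0Traceback (most recent call last):
  File "<stdin>", line 10, in <module>
ValueError: max() iterable argument is empty
```

Run:
```python
from h import *
t=cv2.imread("pics/top0.png");s=cv2.imread("pics/side0.png")
a=cv2.resize(t[112:277,375:475],None,fx=3.6,fy=3.6,interpolation=cv2.INTER_CUBIC)
b=cv2.resize(s[225:335,260:470],None,fx=3.8,fy=3.8,interpolation=cv2.INTER_CUBIC)
cv2.imwrite("pics/topc.png",cv2.convertScaleAbs(a,alpha=1.6));cv2.imwrite("pics/sidec.png",cv2.convertScaleAbs(b,alpha=1.3))
g=cv2.cvtColor(t,cv2.COLOR_BGR2GRAY);x0,y0,x1,y1=185,125,260,290
r=g[y0:y1,x0:x1]
black=((r<35)).astype(np.uint8)
cs,h=cv2.findContours(black,cv2.RETR_CCOMP,cv2.CHAIN_APPROX_NONE)
for c,hh in zip(cs,h[0]):
    if cv2.contourArea(c)>300:
        rr=cv2.minAreaRect(c);u=np.array(rr[0])+[x0,y0];print(hh[3],cv2.contourArea(c),np.round(rr[1],1),round(rr[2],1),u.round(1),ray("top",u,.014).round(4))
q=t[195];print([tuple(int(v) for v in q[x]) for x in range(380,428,2)])
```

```text
-1 4558.0 [ 34.  145.5] 7.8 [220.7 208.1] [0.5425 0.1709 0.014 ]
0 807.0 [28.4 31.4] 7.1 [213.3 259.2] [0.4479 0.1816 0.014 ]
0 771.5 [28.  30.7] 8.1 [218.4 223.5] [0.5135 0.1744 0.014 ]
0 740.5 [27.4 29.7] 6.7 [223.4 189.2] [0.5786 0.167  0.014 ]
0 707.0 [27.2 29.1] 7.1 [228.2 155.6] [0.6442 0.1595 0.014 ]
[(102, 108, 110), (103, 108, 113), (97, 102, 106), (72, 73, 76), (97, 96, 96), (84, 84, 82), (71, 71, 67), (64, 65, 63), (55, 55, 51), (47, 48, 47), (47, 46, 45), (45, 47, 45), (54, 54, 52), (71, 69, 66), (69, 67, 66), (71, 69, 68), (73, 73, 70), (72, 72, 68), (71, 69, 66), (73, 72, 70), (94, 94, 94), (101, 104, 108), (103, 109, 114), (106, 111, 116)]
```

View pics/topc.png

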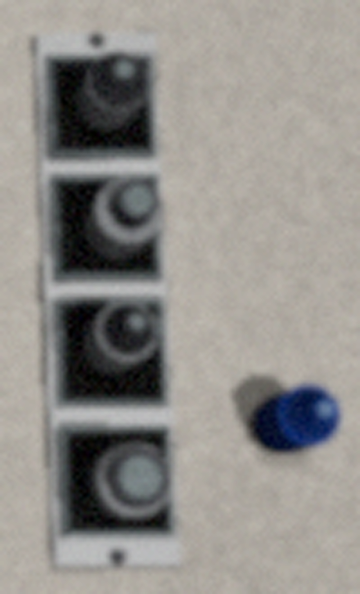

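View pics/sidec.png

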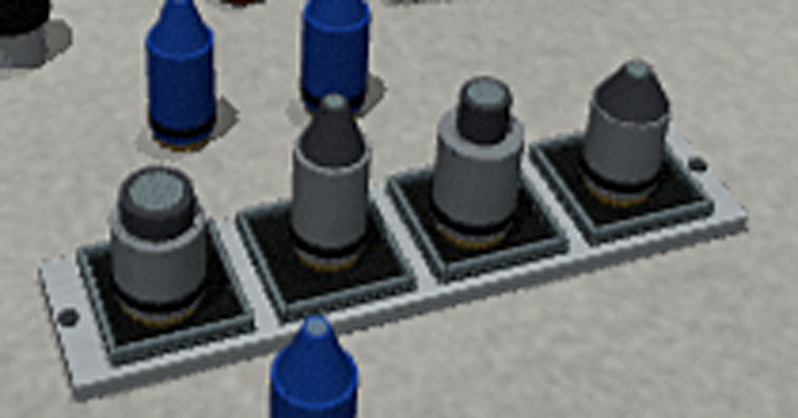

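Run:
```python
from h import *
T={'b':(124,69,637,70,.074),'c':(139,202,486,94,.081),'d':(137,322,333,102,.089),'a':(141,478,156,190,.067),'hF':(97,40,698,163,.010),'hN':(118,557,68,318,.010)}
P={}
for k,(x,y,X,Y,z) in T.items():
    u=np.array([375+(x+.5)/3.6-.5,112+(y+.5)/3.6-.5]);v=np.array([260+(X+.5)/3.8-.5,225+(Y+.5)/3.8-.5])
    M=[]
    for n in("top","side"):
        c=manip.get_calibration(n);M.append(np.array([[c["fx"],0,c["cx"]],[0,c["fy"],c["cy"]],[0,0,1]])@np.array(c["world_to_cam"])[:3])
    q=cv2.triangulatePoints(M[0],M[1],u,v).ravel();q=q[:3]/q[3]
    a=ray("top",u,z);b=ray("side",v,z);P[k]=(a+b)[:2]/2
    print(k,"z",z,"top",a[:2].round(4),"side",b[:2].round(4),"tri",q.round(4))
o=(P['hF']+P['hN'])/2;e=P['hF']-P['hN'];print("rail c",o,"hole dist",np.linalg.norm(e),"yaw",np.arctan2(e[1],e[0]));e/=np.linalg.norm(e)
for k,x in zip('adcb',(-.099,-.033,.033,.099)):print(k,"carrier",(o+x*e).round(4),"obj off",(P[k]-o-x*e).round(4))
# tray in side view
im=cv2.imread("pics/side0.png")
for x,y in((.4479,.1816),(.5135,.1744),(.5786,.167),(.6442,.1595)):print(proj("side",[x,y,.012]).round(1))
g=cv2.cvtColor(im,cv2.COLOR_BGR2GRAY);x0,y0,x1,y1=220,155,370,205
cs,h=cv2.findContours((g[y0:y1,x0:x1]<45).astype(np.uint8),cv2.RETR_CCOMP,cv2.CHAIN_APPROX_NONE)
for c,hh in zip(cs,h[0]):
    if hh[3]>=0 and cv2.contourArea(c)>60:
        m=cv2.moments(c);u=(m['m10']/m['m00']+x0,m['m01']/m['m00']+y0);print("pocket side",np.round(u,1),ray("side",u,.012).round(4))
for n,u,z in(("top",(308,259),.046),("top",(302,195),.055),("top",(316,140),.02),("top",(355,184),.076),("top",(353,222),.076)):print("byst",ray(n,u,z).round(3))
```

```text
b z 0.074 top [ 0.6652 -0.1745] side [ 0.6655 -0.1742] tri [ 0.6652 -0.1744  0.0742]
c z 0.081 top [ 0.5962 -0.1766] side [ 0.5978 -0.1757] tri [ 0.5966 -0.1766  0.0819]
d z 0.089 top [ 0.5369 -0.1709] side [ 0.5368 -0.1701] tri [ 0.5367 -0.1707  0.0896]
a z 0.067 top [ 0.4664 -0.1736] side [ 0.4672 -0.1718] tri [ 0.4666 -0.1733  0.0685]
hF z 0.01 top [ 0.705  -0.1748] side [ 0.7069 -0.172 ] tri [ 0.7044 -0.1744  0.0127]
hN z 0.01 top [ 0.4307 -0.1721] side [ 0.4312 -0.1704] tri [ 0.4308 -0.1718  0.0116]
rail c [ 0.56844658 -0.17233191] hole dist 0.2750472603278575 yaw -0.00766701978573713
a carrier [ 0.4694 -0.1716] obj off [-0.0026 -0.0011]
d carrier [ 0.5354 -0.1721] obj off [0.0014 0.0016]
c carrier [ 0.6014 -0.1726] obj off [-0.0045 -0.0036]
b carrier [ 0.6674 -0.1731] obj off [-0.0021 -0.0012]
[246.5 184.6]
[277.4 181.2]
[307.2 178.1]
[336.5 175. ]
pocket side [246.7 183.2] [0.4492 0.1872 0.012 ]
pocket side [277.5 179.9] [0.5152 0.18   0.012 ]
pocket side [307.4 176.7] [0.5808 0.1727 0.012 ]
pocket side [336.7 173.6] [0.6469 0.1652 0.012 ]
byst [0.445 0.007 0.046]
byst [0.557 0.016 0.055]
byst [ 0.67  -0.009  0.02 ]
byst [ 0.571 -0.077  0.076]
byst [ 0.505 -0.071  0.076]
```

Near to far the order is a, d, c, b, and the triangulated nose heights match the spec (74, 81, 89 and 67 mm). So a goes to the farthest pocket, d and c to the next two, and b to the nearest. I'm moving to a now, with the jaws across the rail.

Request:
{"name": "send_rows", "arguments": {"commands": [{"delta_pos":[2.1,-6,0],"yaw":0.042},{"delta_pos":[2.1,-6,0],"yaw":0.042},{"delta_pos":[2.1,-6,0],"yaw":0.042},{"delta_pos":[2.1,-6,0],"yaw":0.042},{"delta_pos":[2.1,-6,0],"yaw":0.042},{"delta_pos":[2.1,-6,0],"yaw":0.042},{"delta_pos":[2.1,-6,0],"yaw":0.042},{"delta_pos":[2.1,-6,0],"yaw":0.042},{"delta_pos":[2.1,-6,0],"yaw":0.042},{"delta_pos":[2.1,-6,0],"yaw":0.042}], "grip": -1, "force": 40}}

```text
t: 1.35
tcp_pos: [0.4606, -0.0221, 0.2283]
tool_rot: [-0.01, 1.0, -0.0, 0.001]
force: [0.1, -0.3, 0.1]
finger_gap: 0.996
```

Request:
{"name": "send_rows", "arguments": {"commands": [{"delta_pos":[0.6,-5,0],"yaw":-0.015},{"delta_pos":[0,-5,0],"yaw":-0.01},{"delta_pos":[0,-5,0],"yaw":0},{"delta_pos":[0,0,-4]},{"delta_pos":[0,0,-4]},{"delta_pos":[0,0,0]}]}}

```text
validation failed for argument at $.co...
```

Run:
```python
from h import *
s=manip.sense();print(s["tcp_pos"],s["tool_rot"],s["q"].round(2))
```

```text
[ 0.46064962 -0.02212316  0.22833538] [-9.87136008e-03  9.99951052e-01 -1.30493087e-05  6.70636001e-04] [-0.29  0.31  1.83  0.    0.99 -1.88]
```

Request:
{"name": "send_rows", "arguments": {"commands": [{"delta_pos":[0.6,-5,0],"yaw":-0.015},{"delta_pos":[0,-5,0],"yaw":-0.01},{"delta_pos":[0,-5,0],"yaw":0},{"delta_pos":[0,0,-4],"yaw":0},{"delta_pos":[0,0,-4],"yaw":0},{"delta_pos":[0,0,0],"yaw":0}]}}

```text
t: 2.1
tcp_pos: [0.4684, -0.1844, 0.1462]
tool_rot: [0.008, 1.0, -0.001, 0.003]
force: [-0.1, 0.7, -0.3]
finger_gap: 1.001
```

Run:
```python
from h import *
s=manip.sense();print(s["tcp_pos"],s["tool_rot"],s["q"].round(2))
```

```text
[ 0.46843195 -0.18436704  0.14621373] [ 0.0076881   0.99996592 -0.00129632  0.00271556] [-0.6   0.49  1.82  0.    0.82 -2.15]
```

Request:
{"name": "send_rows", "arguments": {"commands": [{"delta_pos":[-0.2,1.1,0],"yaw":0},{"delta_pos":[0,0,0],"yaw":0}]}}

```text
t: 2.35
tcp_pos: [0.4671, -0.1726, 0.148]
tool_rot: [0.007, 1.0, -0.002, 0.004]
force: [-0.0, -0.5, 0.2]
finger_gap: 0.999
```

Run:
```python
from h import *
s=manip.sense();print(s["tcp_pos"],s["tool_rot"])
cv2.imwrite("pics/s1.png",manip.snapshot("side")[130:380,180:580])
```

```text
[ 0.46713442 -0.17259825  0.14802491] [ 0.00736831  0.99996458 -0.0017636   0.00366439]
```

View pics/s1.png

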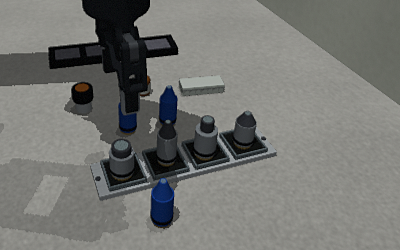

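The gripper hangs above a, and the jaws straddle it clear of the decoys.

Run:
```python
from h import *
t=cv2.imread("pics/top0.png");h=cv2.cvtColor(t,cv2.COLOR_BGR2HSV)
n,l,st,c=cv2.connectedComponentsWithStats(((h[...,0]>105)&(h[...,0]<130)&(h[...,1]>150)).astype(np.uint8))
for i in range(1,n):
    if st[i,4]>60: print(c[i],ray("top",c[i],.03).round(3))
```

```text
[353.29378531 186.87570621] [ 0.575 -0.077  0.03 ]
[352.15384615 224.80473373] [ 0.506 -0.073  0.03 ]
[456.07723577 228.58943089] [ 0.496 -0.258  0.03 ]
```

Request:
{"name": "send_rows", "arguments": {"commands": [{"delta_pos":[0,0,-4],"yaw":0},{"delta_pos":[0,0,-4],"yaw":0},{"delta_pos":[0,0,-2],"yaw":0},{"delta_pos":[0,0,-1],"yaw":0},{"delta_pos":[0,0,0],"yaw":0}]}}

```text
t: 3.02
tcp_pos: [0.4743, -0.1756, 0.0422]
tool_rot: [0.006, 1.0, -0.008, 0.012]
force: [0.3, -0.3, 0.4]
finger_gap: 1.0
```

Request:
{"name": "send_rows", "arguments": {"commands": [{"delta_pos":[-0.7,0.2,-0.5],"yaw":0},{"delta_pos":[0,0,0],"yaw":0}]}}

```text
t: 3.28
tcp_pos: [0.4679, -0.1739, 0.0386]
tool_rot: [0.005, 1.0, -0.008, 0.014]
force: [1.0, 0.2, -0.4]
finger_gap: 1.001
```

```bash
cat >> h.py <<'E'
from scipy.spatial.transform import Rotation as Ro
def st():
    s=manip.sense();R=Ro.from_quat(s["tool_rot"]).as_matrix()
    print("t",round(s["t"],2),"tcp",s["tcp_pos"].round(4),"yawY",round(float(np.arctan2(R[1,1],R[0,1])),3),"zax",R[:,2].round(4),"gap",round(s["finger_gap"],3),"F",s["force"].round(1))
E
python3 -c "
from h import *
st()"
```

```text
t 3.27 tcp [ 0.4679 -0.1739  0.0386] yawY 1.56 zax [ 0.0273 -0.017  -0.9995] gap 1.001 F [ 1.   0.2 -0.4]
```

Request:
{"name": "send_rows", "arguments": {"commands": [{"delta_pos":[-0.1,0.1,-0.7],"yaw":0},{"delta_pos":[0,0,-0.6],"yaw":0},{"delta_pos":[0,0,0],"yaw":0},{"delta_pos":[0,0,0],"yaw":0}]}}

```text
t: 3.78
tcp_pos: [0.4674, -0.1733, 0.0255]
tool_rot: [0.005, 1.0, -0.009, 0.015]
force: [0.4, 0.3, -0.0]
finger_gap: 1.003
```

```bash
python3 -c "
from h import *
st()"
```

```text
t 3.77 tcp [ 0.4674 -0.1733  0.0255] yawY 1.56 zax [ 0.029  -0.0181 -0.9994] gap 1.003 F [ 0.4  0.3 -0. ]
```

Request:
{"name": "send_rows", "arguments": {"commands": [{"delta_pos":[0,0,0],"yaw":0},{"delta_pos":[0,0,0],"yaw":0},{"delta_pos":[0,0,0],"yaw":0},{"delta_pos":[0,0,0],"yaw":0},{"delta_pos":[0,0,0],"yaw":0},{"delta_pos":[0,0,0],"yaw":0}], "grip": 1, "force": 40}}

```text
t: 4.53
tcp_pos: [0.4676, -0.1734, 0.0259]
tool_rot: [0.005, 1.0, -0.009, 0.015]
force: [-0.5, 0.0, 1.2]
finger_gap: 0.407
```

```bash
python3 -c "
from h import *
st()"
```

```text
t 4.53 tcp [ 0.4676 -0.1734  0.0259] yawY 1.56 zax [ 0.0296 -0.0184 -0.9994] gap 0.407 F [-0.5  0.   1.2]
```

Request:
{"name": "send_rows", "arguments": {"commands": [{"delta_pos":[0,0,1],"yaw":0},{"delta_pos":[0,0,2.5],"yaw":0},{"delta_pos":[0,0,3.5],"yaw":0},{"delta_pos":[0,0,3.5],"yaw":0},{"delta_pos":[0,0,1.5],"yaw":0},{"delta_pos":[0,0,0],"yaw":0}]}}

```text
t: 5.28
tcp_pos: [0.4658, -0.1723, 0.1506]
tool_rot: [0.005, 1.0, -0.008, 0.014]
force: [1.1, 0.4, -1.7]
finger_gap: 0.408
```

```bash
python3 -c "
from h import *
st()"
```

```text
t 5.28 tcp [ 0.4658 -0.1723  0.1506] yawY 1.56 zax [ 0.0273 -0.017  -0.9995] gap 0.408 F [ 1.1  0.4 -1.7]
```

Request:
{"name": "send_rows", "arguments": {"commands": [{"delta_pos":[1,2,0],"yaw":-0.01},{"delta_pos":[2,4,0],"yaw":-0.02},{"delta_pos":[2.5,5,0],"yaw":-0.02},{"delta_pos":[2.5,5,0],"yaw":-0.02},{"delta_pos":[2.5,5,0],"yaw":-0.02},{"delta_pos":[2.5,5,0],"yaw":-0.01},{"delta_pos":[2,4,0],"yaw":0},{"delta_pos":[1,2,0],"yaw":0},{"delta_pos":[0,0,0],"yaw":0}]}}

```text
t: 6.4
tcp_pos: [0.6234, 0.1584, 0.141]
tool_rot: [0.059, 0.998, -0.009, 0.006]
force: [0.3, -0.2, -1.9]
finger_gap: 0.41
```

```bash
python3 -c "
from h import *
st()"
```

```text
t 6.4 tcp [0.6234 0.1584 0.141 ] yawY 1.453 zax [ 0.0103 -0.0191 -0.9998] gap 0.41 F [ 0.3 -0.2 -1.9]
```

Request:
{"name": "send_rows", "arguments": {"commands": [{"delta_pos":[2.1,0.2,0],"yaw":0},{"delta_pos":[0,0,-2],"yaw":0},{"delta_pos":[0,0,-2.5],"yaw":0},{"delta_pos":[0,0,-2],"yaw":0},{"delta_pos":[0,0,-1],"yaw":0},{"delta_pos":[0,0,0],"yaw":0},{"delta_pos":[0,0,0],"yaw":0}]}}

```text
t: 7.28
tcp_pos: [0.6328, 0.1536, 0.055]
tool_rot: [0.061, 0.998, -0.012, -0.005]
force: [-1.4, -0.3, -2.0]
finger_gap: 0.409
```

```bash
python3 -c "
from h import *
st()"
```

```text
t 7.28 tcp [0.6328 0.1536 0.055 ] yawY 1.449 zax [-0.0121 -0.0229 -0.9997] gap 0.409 F [-1.4 -0.3 -2. ]
```

Request:
{"name": "send_rows", "arguments": {"commands": [{"delta_pos":[0.6,0.4,0],"yaw":0},{"delta_pos":[0.6,0.4,-0.6],"yaw":0},{"delta_pos":[0,0,-0.6],"yaw":0},{"delta_pos":[0,0,0],"yaw":0},{"delta_pos":[0,0,0],"yaw":0}]}}

```text
t: 7.9
tcp_pos: [0.6474, 0.1627, 0.0443]
tool_rot: [0.061, 0.998, -0.011, -0.003]
force: [0.1, 0.8, -1.6]
finger_gap: 0.414
```

```bash
python3 -c "
from h import *
st()"
```

```text
t 7.9 tcp [0.6474 0.1627 0.0443] yawY 1.45 zax [-0.0075 -0.0225 -0.9997] gap 0.414 F [ 0.1  0.8 -1.6]
```

Request:
{"name": "send_rows", "arguments": {"commands": [{"delta_pos":[-0.2,-0.2,-0.6],"yaw":0},{"delta_pos":[0,0,-0.6],"yaw":0},{"delta_pos":[0,0,-0.3],"yaw":0},{"delta_pos":[0,0,0],"yaw":0},{"delta_pos":[0,0,0],"yaw":0}]}}

```text
t: 8.52
tcp_pos: [0.6447, 0.1603, 0.028]
tool_rot: [0.061, 0.998, -0.012, -0.004]
force: [0.5, -0.5, -2.5]
finger_gap: 0.409
```

Run:
```python
from h import *
st()
t=manip.snapshot("top")[110:300,170:290];s=manip.snapshot("side")[120:220,200:390]
cv2.imwrite("pics/p1.png",np.hstack([cv2.resize(cv2.convertScaleAbs(t,alpha=1.6),(240,380)),cv2.resize(s,(540,380))]))
```

```text
t 8.53 tcp [0.6447 0.1603 0.028 ] yawY 1.449 zax [-0.0084 -0.0226 -0.9997] gap 0.409 F [ 0.5 -0.5 -2.5]
```

View pics/p1.png

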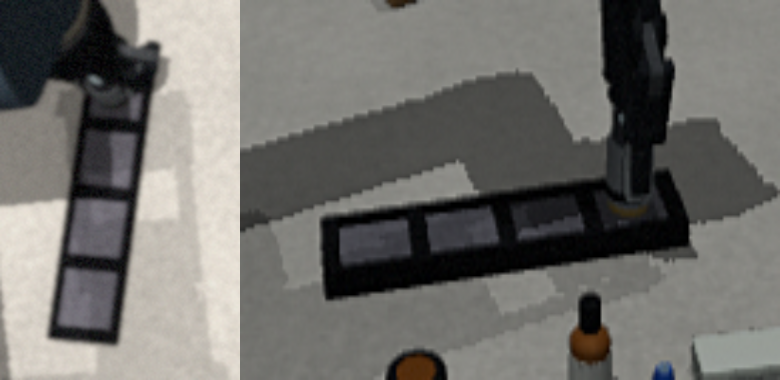

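Objective a's brass foot is inside the far pocket (about 628,208 in the crop). I'm lowering the last 3 mm.

Request:
{"name": "send_rows", "arguments": {"commands": [{"delta_pos":[0,0,-0.2],"yaw":0},{"delta_pos":[0,0,0],"yaw":0},{"delta_pos":[0,0,-0.1],"yaw":0},{"delta_pos":[0,0,0],"yaw":0}]}}

```text
t: 9.12
tcp_pos: [0.6451, 0.1604, 0.0254]
tool_rot: [0.061, 0.998, -0.011, -0.003]
force: [-0.4, 0.0, -1.8]
finger_gap: 0.412
```

Request:
{"name": "send_rows", "arguments": {"commands": [{"delta_pos":[0,0,-0.1],"yaw":0},{"delta_pos":[0,0,0],"yaw":0}]}}

```text
t: 9.38
tcp_pos: [0.6453, 0.1604, 0.0253]
tool_rot: [0.061, 0.998, -0.011, -0.003]
force: [-0.6, 0.6, -1.2]
finger_gap: 0.407
```

Request:
{"name": "send_rows", "arguments": {"commands": [{"delta_pos":[0,0,-0.2],"yaw":0},{"delta_pos":[0,0,0],"yaw":0}]}}

```text
t: 9.62
tcp_pos: [0.6455, 0.1605, 0.0254]
tool_rot: [0.061, 0.998, -0.011, -0.002]
force: [-0.4, -0.2, -2.0]
finger_gap: 0.41
```

Request:
{"name": "send_rows", "arguments": {"commands": [{"delta_pos":[0,0,-0.3],"yaw":0}]}}

```text
t: 9.75
tcp_pos: [0.6457, 0.1605, 0.0248]
tool_rot: [0.06, 0.998, -0.012, -0.002]
force: [-7.6, -1.1, 24.3]
finger_gap: 0.411
```

The force shows floor contact. I'll relieve it, then release and retreat.

Request:
{"name": "send_rows", "arguments": {"commands": [{"delta_pos":[0,0,0.05],"yaw":0},{"delta_pos":[0,0,0],"yaw":0}]}}

```text
t: 10.0
tcp_pos: [0.646, 0.1605, 0.0255]
tool_rot: [0.06, 0.998, -0.011, -0.002]
force: [0.9, -0.1, -2.2]
finger_gap: 0.409
```

Request:
{"name": "send_rows", "arguments": {"commands": [{"delta_pos":[0,0,0],"yaw":0},{"delta_pos":[0,0,0],"yaw":0},{"delta_pos":[0,0,0],"yaw":0},{"delta_pos":[0,0,0],"yaw":0},{"delta_pos":[0,0,0],"yaw":0}], "grip": -1}}

```text
t: 10.62
tcp_pos: [0.6463, 0.1605, 0.0244]
tool_rot: [0.06, 0.998, -0.011, -0.002]
force: [-0.2, -0.7, -0.3]
finger_gap: 1.002
```

Request:
{"name": "send_rows", "arguments": {"commands": [{"delta_pos":[0,0,1.5],"yaw":0},{"delta_pos":[0,0,2],"yaw":0},{"delta_pos":[0,0,2],"yaw":0},{"delta_pos":[0,0,2.5],"yaw":0},{"delta_pos":[0,0,2.5],"yaw":0},{"delta_pos":[0,0,1.5],"yaw":0},{"delta_pos":[0,0,0],"yaw":0}]}}

```text
t: 11.5
tcp_pos: [0.6479, 0.1608, 0.1572]
tool_rot: [0.06, 0.998, -0.011, 0.002]
force: [0.5, -0.6, 0.3]
finger_gap: 1.0
```

```bash
python3 -c "
from h import *
st()"
```

```text
t 11.5 tcp [0.6479 0.1608 0.1572] yawY 1.45 zax [ 0.0034 -0.022  -0.9998] gap 1.0 F [ 0.5 -0.6  0.3]
```

Request:
{"name": "send_rows", "arguments": {"commands": [{"delta_pos":[-0.7,-2,0],"yaw":0.02},{"delta_pos":[-1.4,-4,0],"yaw":0.02},{"delta_pos":[-1.7,-5,0],"yaw":0.02},{"delta_pos":[-1.7,-5,0],"yaw":0.02},{"delta_pos":[-1.7,-5,0],"yaw":0.02},{"delta_pos":[-1.7,-5,0],"yaw":0.01},{"delta_pos":[-1.4,-4,0],"yaw":0},{"delta_pos":[-0.6,-2,0],"yaw":0},{"delta_pos":[0,0,0],"yaw":0}]}}

```text
t: 12.62
tcp_pos: [0.5304, -0.1664, 0.1509]
tool_rot: [0.003, 1.0, -0.009, -0.002]
force: [0.3, 0.3, -0.1]
finger_gap: 0.999
```

Run:
```python
from h import *
st()
t=manip.snapshot("top")[110:300,170:290]
cv2.imwrite("pics/p2.png",cv2.resize(cv2.convertScaleAbs(t,alpha=1.6),None,fx=3,fy=3,interpolation=cv2.INTER_CUBIC))
```

```text
t 12.62 tcp [ 0.5304 -0.1664  0.1509] yawY 1.566 zax [-0.0039 -0.0178 -0.9998] gap 0.999 F [ 0.3  0.3 -0.1]
```

View pics/p2.png

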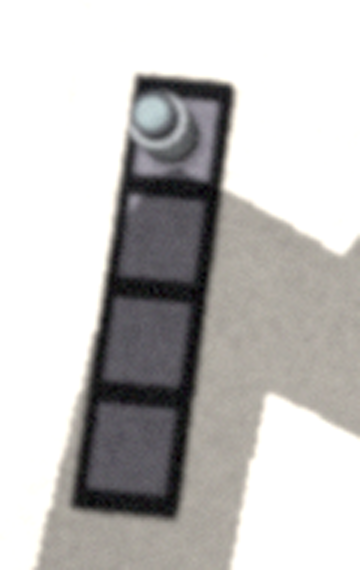

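Objective a stands in the far pocket, with its nose disc at full-image (221,149). Next is d.

```bash
python3 -c "
from h import *
print(ray('top',(170+154.5/3-.5,110+117.5/3-.5),.066))"
```

```text
[0.64143111 0.15963469 0.066     ]
```

Request:
{"name": "send_rows", "arguments": {"commands": [{"delta_pos":[0.6,-0.4,-0.5],"yaw":0},{"delta_pos":[0,0,-2],"yaw":0},{"delta_pos":[0,0,-2],"yaw":0},{"delta_pos":[0,0,-2],"yaw":0},{"delta_pos":[0,0,-1.5],"yaw":0},{"delta_pos":[0,0,-1],"yaw":0},{"delta_pos":[0,0,0],"yaw":0}]}}

```text
t: 13.55
tcp_pos: [0.541, -0.1632, 0.0561]
tool_rot: [-0.003, 1.0, -0.008, -0.001]
force: [1.0, -0.2, 0.3]
finger_gap: 1.001
```

```bash
python3 -c "
from h import *
st()"
```

```text
t 13.55 tcp [ 0.541  -0.1632  0.0561] yawY 1.577 zax [-0.0023 -0.0169 -0.9999] gap 1.001 F [ 1.  -0.2  0.3]
```

Request:
{"name": "send_rows", "arguments": {"commands": [{"delta_pos":[-0.4,-0.7,-0.7],"yaw":-0.01},{"delta_pos":[0,0,-0.7],"yaw":0},{"delta_pos":[0,0,-0.7],"yaw":0},{"delta_pos":[0,0,-0.5],"yaw":0},{"delta_pos":[0,0,0],"yaw":0},{"delta_pos":[0,0,0],"yaw":0}]}}

```text
t: 14.3
tcp_pos: [0.5378, -0.1716, 0.0298]
tool_rot: [0.003, 1.0, -0.009, 0.0]
force: [0.5, -0.6, 0.0]
finger_gap: 0.996
```

```bash
python3 -c "
from h import *
st()"
```

```text
t 14.3 tcp [ 0.5378 -0.1716  0.0298] yawY 1.565 zax [ 4.000e-04 -1.850e-02 -9.998e-01] gap 0.996 F [ 0.5 -0.6  0. ]
```

Request:
{"name": "send_rows", "arguments": {"commands": [{"delta_pos":[0,0,0],"yaw":0},{"delta_pos":[0,0,0],"yaw":0},{"delta_pos":[0,0,0],"yaw":0},{"delta_pos":[0,0,0],"yaw":0},{"delta_pos":[0,0,0],"yaw":0},{"delta_pos":[0,0,0],"yaw":0}], "grip": 1, "force": 40}}

```text
t: 15.05
tcp_pos: [0.5382, -0.1715, 0.0305]
tool_rot: [0.003, 1.0, -0.01, 0.001]
force: [-0.2, 0.5, 0.8]
finger_gap: 0.34
```

Request:
{"name": "send_rows", "arguments": {"commands": [{"delta_pos":[0,0,1],"yaw":0},{"delta_pos":[0,0,2.5],"yaw":0},{"delta_pos":[0,0,3],"yaw":0},{"delta_pos":[0,0,3],"yaw":0},{"delta_pos":[0,0,1.5],"yaw":0},{"delta_pos":[0,0,0],"yaw":0}]}}

```text
t: 15.8
tcp_pos: [0.5366, -0.1709, 0.1441]
tool_rot: [0.003, 1.0, -0.009, -0.0]
force: [0.5, 0.2, -2.1]
finger_gap: 0.336
```

```bash
python3 -c "
from h import *
st()"
```

```text
t 15.8 tcp [ 0.5366 -0.1709  0.1441] yawY 1.566 zax [-9.000e-04 -1.780e-02 -9.998e-01] gap 0.336 F [ 0.5  0.2 -2.1]
```

Request:
{"name": "send_rows", "arguments": {"commands": [{"delta_pos":[0.2,2,0],"yaw":-0.02},{"delta_pos":[0.5,4,0],"yaw":-0.02},{"delta_pos":[0.7,5,0],"yaw":-0.02},{"delta_pos":[0.7,5,0],"yaw":-0.02},{"delta_pos":[0.7,5,0],"yaw":-0.02},{"delta_pos":[0.7,5,0],"yaw":0},{"delta_pos":[0.5,4,0],"yaw":0},{"delta_pos":[0.3,2,0],"yaw":0},{"delta_pos":[0,0,0],"yaw":0}]}}

```text
t: 16.92
tcp_pos: [0.5739, 0.1574, 0.1326]
tool_rot: [0.056, 0.998, -0.009, -0.01]
force: [-0.3, -0.8, -2.2]
finger_gap: 0.341
```

```bash
python3 -c "
from h import *
st()"
```

```text
t 16.93 tcp [0.5739 0.1574 0.1326] yawY 1.459 zax [-0.0207 -0.0168 -0.9996] gap 0.341 F [-0.3 -0.8 -2.2]
```

Request:
{"name": "send_rows", "arguments": {"commands": [{"delta_pos":[0.6,1,-0.5],"yaw":0},{"delta_pos":[0,0,-1.5],"yaw":0},{"delta_pos":[0,0,-1.5],"yaw":0},{"delta_pos":[0,0,-1.5],"yaw":0},{"delta_pos":[0,0,-1.5],"yaw":0},{"delta_pos":[0,0,-0.5],"yaw":0},{"delta_pos":[0,0,0],"yaw":0},{"delta_pos":[0,0,0],"yaw":0}]}}

```text
t: 17.92
tcp_pos: [0.5793, 0.1628, 0.0556]
tool_rot: [0.059, 0.998, -0.01, -0.012]
force: [0.4, -0.3, -0.9]
finger_gap: 0.341
```

```bash
python3 -c "
from h import *
st()"
```

```text
t 17.93 tcp [0.5793 0.1628 0.0556] yawY 1.453 zax [-0.0254 -0.0185 -0.9995] gap 0.341 F [ 0.4 -0.3 -0.9]
```

Request:
{"name": "send_rows", "arguments": {"commands": [{"delta_pos":[0.1,0.5,-0.5],"yaw":0},{"delta_pos":[0,0,-0.6],"yaw":0},{"delta_pos":[0,0,-0.6],"yaw":0},{"delta_pos":[0,0,-0.3],"yaw":0},{"delta_pos":[0,0,0],"yaw":0},{"delta_pos":[0,0,0],"yaw":0}]}}

```text
t: 18.68
tcp_pos: [0.5811, 0.1686, 0.0353]
tool_rot: [0.059, 0.998, -0.01, -0.011]
force: [1.5, -0.3, -2.2]
finger_gap: 0.343
```

Run:
```python
from h import *
st()
s=manip.snapshot("side")[120:220,200:390]
cv2.imwrite("pics/p3.png",cv2.resize(s,(760,400)))
```

```text
t 18.68 tcp [0.5811 0.1686 0.0353] yawY 1.454 zax [-0.023  -0.0183 -0.9996] gap 0.343 F [ 1.5 -0.3 -2.2]
```

View pics/p3.png

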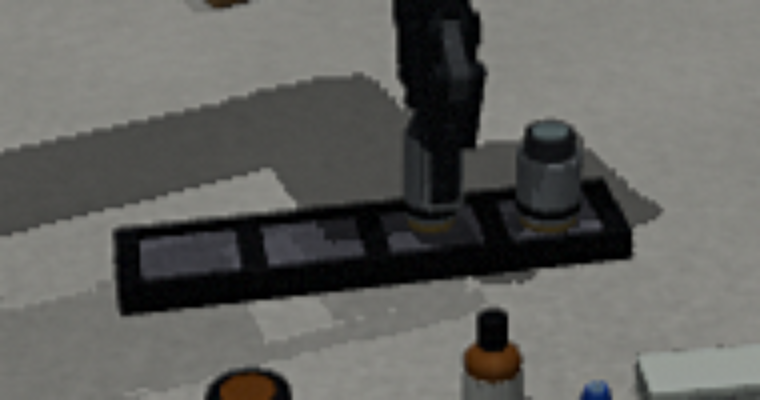

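Objective a stands upright at crop (548,180), and d hangs over the second-farthest pocket with its foot at (435,225). I'm lowering about 5 mm to contact.

Request:
{"name": "send_rows", "arguments": {"commands": [{"delta_pos":[-0.1,0,-0.3],"yaw":0},{"delta_pos":[0,0,-0.2],"yaw":0},{"delta_pos":[0,0,-0.15],"yaw":0},{"delta_pos":[0,0,0],"yaw":0}]}}

```text
t: 19.23
tcp_pos: [0.5805, 0.1685, 0.0297]
tool_rot: [0.059, 0.998, -0.01, -0.01]
force: [-0.7, -0.4, -1.1]
finger_gap: 0.339
```

Request:
{"name": "send_rows", "arguments": {"commands": [{"delta_pos":[0,0,-0.2],"yaw":0}]}}

```text
t: 19.35
tcp_pos: [0.5806, 0.1686, 0.0294]
tool_rot: [0.059, 0.998, -0.01, -0.01]
force: [-4.3, -0.6, 20.0]
finger_gap: 0.342
```

Contact at the expected height. Releasing and retreating.

Request:
{"name": "send_rows", "arguments": {"commands": [{"delta_pos":[0,0,0],"yaw":0},{"delta_pos":[0,0,0],"yaw":0}]}}

```text
t: 19.6
tcp_pos: [0.5809, 0.1686, 0.0298]
tool_rot: [0.059, 0.998, -0.01, -0.01]
force: [-0.3, -0.9, -1.4]
finger_gap: 0.338
```

Request:
{"name": "send_rows", "arguments": {"commands": [{"delta_pos":[0,0,0],"yaw":0},{"delta_pos":[0,0,0],"yaw":0},{"delta_pos":[0,0,0],"yaw":0},{"delta_pos":[0,0,0],"yaw":0},{"delta_pos":[0,0,0],"yaw":0}], "grip": -1}}

```text
t: 20.23
tcp_pos: [0.5812, 0.1686, 0.0293]
tool_rot: [0.059, 0.998, -0.01, -0.01]
force: [-0.7, 0.4, -0.9]
finger_gap: 1.0
```

Request:
{"name": "send_rows", "arguments": {"commands": [{"delta_pos":[0,0,1.5],"yaw":0},{"delta_pos":[0,0,2],"yaw":0},{"delta_pos":[0,0,2],"yaw":0},{"delta_pos":[0,0,2.5],"yaw":0},{"delta_pos":[0,0,2.5],"yaw":0},{"delta_pos":[0,0,1.5],"yaw":0},{"delta_pos":[0,0,0],"yaw":0}]}}

```text
t: 21.1
tcp_pos: [0.5816, 0.1687, 0.1584]
tool_rot: [0.059, 0.998, -0.009, -0.007]
force: [-0.7, 0.2, 0.2]
finger_gap: 0.998
```

```bash
python3 -c "
from h import *
st()"
```

```text
t 21.1 tcp [0.5816 0.1687 0.1584] yawY 1.454 zax [-0.0161 -0.0177 -0.9997] gap 0.998 F [-0.7  0.2  0.2]
```

Request:
{"name": "send_rows", "arguments": {"commands": [{"delta_pos":[0.1,-2,0],"yaw":0.02},{"delta_pos":[0.2,-4,0],"yaw":0.02},{"delta_pos":[0.3,-5,0],"yaw":0.02},{"delta_pos":[0.3,-5,0],"yaw":0.02},{"delta_pos":[0.3,-5,0],"yaw":0.02},{"delta_pos":[0.3,-5,0],"yaw":0.01},{"delta_pos":[0.2,-4.5,0],"yaw":0},{"delta_pos":[0.2,-2.5,0],"yaw":0},{"delta_pos":[0,0,0],"yaw":0}]}}

```text
t: 22.22
tcp_pos: [0.5948, -0.1698, 0.1498]
tool_rot: [0.001, 1.0, -0.008, -0.014]
force: [-0.6, 0.4, -0.5]
finger_gap: 0.998
```

Run:
```python
from h import *
st()
t=manip.snapshot("top")[110:300,170:370]
cv2.imwrite("pics/p4.png",cv2.resize(cv2.convertScaleAbs(t,alpha=1.5),None,fx=3,fy=3,interpolation=cv2.INTER_CUBIC))
```

```text
t 22.23 tcp [ 0.5948 -0.1698  0.1498] yawY 1.57 zax [-0.0274 -0.0154 -0.9995] gap 0.998 F [-0.6  0.4 -0.5]
```

View pics/p4.png

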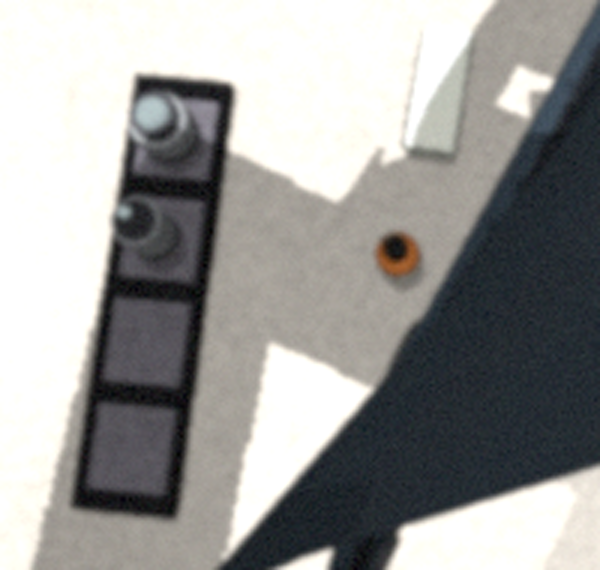

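Objectives a and d both stand upright in the two far pockets. Next is c.

Request:
{"name": "send_rows", "arguments": {"commands": [{"delta_pos":[0.1,-0.6,-0.5],"yaw":0},{"delta_pos":[0,0,-2],"yaw":0},{"delta_pos":[0,0,-2],"yaw":0},{"delta_pos":[0,0,-2],"yaw":0},{"delta_pos":[0,0,-1.5],"yaw":0},{"delta_pos":[0,0,-1],"yaw":0},{"delta_pos":[0,0,0],"yaw":0}]}}

```text
t: 23.15
tcp_pos: [0.5946, -0.1666, 0.0548]
tool_rot: [-0.005, 1.0, -0.006, -0.016]
force: [0.6, 0.7, 1.2]
finger_gap: 1.005
```

```bash
python3 -c "
from h import *
st()"
```

```text
t 23.15 tcp [ 0.5946 -0.1666  0.0548] yawY 1.581 zax [-0.0317 -0.0122 -0.9994] gap 1.005 F [0.6 0.7 1.2]
```

Request:
{"name": "send_rows", "arguments": {"commands": [{"delta_pos":[0.2,-0.9,-0.6],"yaw":-0.015},{"delta_pos":[0,0,-0.7],"yaw":0},{"delta_pos":[0,0,-0.7],"yaw":0},{"delta_pos":[0,0,-0.5],"yaw":0},{"delta_pos":[0,0,0],"yaw":0},{"delta_pos":[0,0,0],"yaw":0}]}}

```text
t: 23.9
tcp_pos: [0.598, -0.1771, 0.0296]
tool_rot: [0.003, 1.0, -0.007, -0.014]
force: [0.3, 0.3, -0.0]
finger_gap: 1.003
```

```bash
python3 -c "
from h import *
st()"
```

```text
t 23.9 tcp [ 0.598  -0.1771  0.0296] yawY 1.564 zax [-0.0288 -0.0133 -0.9995] gap 1.003 F [ 0.3  0.3 -0. ]
```

Request:
{"name": "send_rows", "arguments": {"commands": [{"delta_pos":[0,0,0],"yaw":0},{"delta_pos":[0,0,0],"yaw":0},{"delta_pos":[0,0,0],"yaw":0},{"delta_pos":[0,0,0],"yaw":0},{"delta_pos":[0,0,0],"yaw":0},{"delta_pos":[0,0,0],"yaw":0}], "grip": 1, "force": 40}}

```text
t: 24.65
tcp_pos: [0.5984, -0.177, 0.0305]
tool_rot: [0.003, 1.0, -0.007, -0.014]
force: [0.1, 0.4, -0.1]
finger_gap: 0.387
```

Request:
{"name": "send_rows", "arguments": {"commands": [{"delta_pos":[0,0,1],"yaw":0},{"delta_pos":[0,0,2.5],"yaw":0},{"delta_pos":[0,0,3],"yaw":0},{"delta_pos":[0,0,3],"yaw":0},{"delta_pos":[0,0,1.5],"yaw":0},{"delta_pos":[0,0,0],"yaw":0}]}}

```text
t: 25.4
tcp_pos: [0.5958, -0.176, 0.1429]
tool_rot: [0.003, 1.0, -0.006, -0.016]
force: [0.5, 0.1, -2.7]
finger_gap: 0.387
```

```bash
python3 -c "
from h import *
st()"
```

```text
t 25.4 tcp [ 0.5958 -0.176   0.1429] yawY 1.564 zax [-0.0326 -0.0113 -0.9994] gap 0.387 F [ 0.5  0.1 -2.7]
```

Request:
{"name": "send_rows", "arguments": {"commands": [{"delta_pos":[-0.5,2,0],"yaw":-0.02},{"delta_pos":[-1,4,0],"yaw":-0.02},{"delta_pos":[-1.1,5,0],"yaw":-0.02},{"delta_pos":[-1.1,5,0],"yaw":-0.02},{"delta_pos":[-1.1,5,0],"yaw":-0.02},{"delta_pos":[-1.1,5,0],"yaw":0},{"delta_pos":[-1,4.5,0],"yaw":0},{"delta_pos":[-0.5,2.5,0],"yaw":0},{"delta_pos":[0,0,0],"yaw":0}]}}

```text
t: 26.52
tcp_pos: [0.5119, 0.1624, 0.1318]
tool_rot: [0.057, 0.998, -0.005, -0.025]
force: [-0.6, -0.1, -2.3]
finger_gap: 0.388
```

```bash
python3 -c "
from h import *
st()"
```

```text
t 26.52 tcp [0.5119 0.1624 0.1318] yawY 1.458 zax [-0.0511 -0.0066 -0.9987] gap 0.388 F [-0.6 -0.1 -2.3]
```

Request:
{"name": "send_rows", "arguments": {"commands": [{"delta_pos":[0.3,1.4,-0.5],"yaw":0},{"delta_pos":[0,0,-1.5],"yaw":0},{"delta_pos":[0,0,-1.5],"yaw":0},{"delta_pos":[0,0,-1.5],"yaw":0},{"delta_pos":[0,0,-1.5],"yaw":0},{"delta_pos":[0,0,-0.5],"yaw":0},{"delta_pos":[0,0,0],"yaw":0},{"delta_pos":[0,0,0],"yaw":0}]}}

```text
t: 27.52
tcp_pos: [0.5152, 0.1736, 0.0542]
tool_rot: [0.059, 0.998, -0.006, -0.027]
force: [0.8, -0.4, -1.8]
finger_gap: 0.39
```

```bash
python3 -c "
from h import *
st()"
```

```text
t 27.52 tcp [0.5152 0.1736 0.0542] yawY 1.453 zax [-0.0549 -0.0079 -0.9985] gap 0.39 F [ 0.8 -0.4 -1.8]
```

Request:
{"name": "send_rows", "arguments": {"commands": [{"delta_pos":[0,0.1,-0.5],"yaw":0},{"delta_pos":[0,0,-0.6],"yaw":0},{"delta_pos":[0,0,-0.6],"yaw":0},{"delta_pos":[0,0,-0.2],"yaw":0},{"delta_pos":[0,0,0],"yaw":0},{"delta_pos":[0,0,0],"yaw":0}]}}

```text
t: 28.28
tcp_pos: [0.5161, 0.175, 0.0349]
tool_rot: [0.059, 0.998, -0.005, -0.026]
force: [1.0, 1.0, -1.5]
finger_gap: 0.389
```

```bash
python3 -c "
from h import *
st()"
```

```text
t 28.27 tcp [0.5161 0.175  0.0349] yawY 1.454 zax [-0.0524 -0.0076 -0.9986] gap 0.389 F [ 1.   1.  -1.5]
```

Request:
{"name": "send_rows", "arguments": {"commands": [{"delta_pos":[0,0,-0.3],"yaw":0},{"delta_pos":[0,0,-0.2],"yaw":0},{"delta_pos":[0,0,-0.1],"yaw":0},{"delta_pos":[0,0,0],"yaw":0}]}}

```text
t: 28.78
tcp_pos: [0.5164, 0.175, 0.0297]
tool_rot: [0.059, 0.998, -0.005, -0.025]
force: [-0.4, 0.6, -2.3]
finger_gap: 0.387
```

Request:
{"name": "send_rows", "arguments": {"commands": [{"delta_pos":[0,0,-0.2],"yaw":0}]}}

```text
t: 28.9
tcp_pos: [0.5163, 0.175, 0.0294]
tool_rot: [0.059, 0.998, -0.005, -0.026]
force: [-4.1, -1.4, 22.9]
finger_gap: 0.387
```

Request:
{"name": "send_rows", "arguments": {"commands": [{"delta_pos":[0,0,0],"yaw":0},{"delta_pos":[0,0,0],"yaw":0}]}}

```text
t: 29.15
tcp_pos: [0.5167, 0.175, 0.0298]
tool_rot: [0.059, 0.998, -0.005, -0.025]
force: [0.4, 0.2, -3.0]
finger_gap: 0.39
```

Request:
{"name": "send_rows", "arguments": {"commands": [{"delta_pos":[0,0,0],"yaw":0},{"delta_pos":[0,0,0],"yaw":0},{"delta_pos":[0,0,0],"yaw":0},{"delta_pos":[0,0,0],"yaw":0},{"delta_pos":[0,0,0],"yaw":0}], "grip": -1}}

```text
t: 29.78
tcp_pos: [0.5171, 0.1751, 0.0295]
tool_rot: [0.059, 0.998, -0.005, -0.025]
force: [-0.4, -0.3, 0.5]
finger_gap: 1.002
```

Request:
{"name": "send_rows", "arguments": {"commands": [{"delta_pos":[0,0,1.5],"yaw":0},{"delta_pos":[0,0,2],"yaw":0},{"delta_pos":[0,0,2],"yaw":0},{"delta_pos":[0,0,2.5],"yaw":0},{"delta_pos":[0,0,2.5],"yaw":0},{"delta_pos":[0,0,1.5],"yaw":0},{"delta_pos":[0,0,0],"yaw":0}]}}

```text
t: 30.65
tcp_pos: [0.5172, 0.1751, 0.1583]
tool_rot: [0.059, 0.998, -0.005, -0.023]
force: [0.1, 0.7, -0.5]
finger_gap: 1.003
```

```bash
python3 -c "
from h import *
st()"
```

```text
t 30.65 tcp [0.5172 0.1751 0.1583] yawY 1.454 zax [-0.046  -0.0069 -0.9989] gap 1.003 F [ 0.1  0.7 -0.5]
```

Request:
{"name": "send_rows", "arguments": {"commands": [{"delta_pos":[0.8,-2,0],"yaw":0.02},{"delta_pos":[1.7,-4,0],"yaw":0.02},{"delta_pos":[2.1,-5,0],"yaw":0.02},{"delta_pos":[2.1,-5,0],"yaw":0.02},{"delta_pos":[2.1,-5,0],"yaw":0.02},{"delta_pos":[2.1,-5,0],"yaw":0.01},{"delta_pos":[1.9,-4.5,0],"yaw":0},{"delta_pos":[1.2,-3,0],"yaw":0},{"delta_pos":[0,0,0],"yaw":0}]}}

```text
t: 31.78
tcp_pos: [0.654, -0.1696, 0.1485]
tool_rot: [0.001, 1.0, -0.004, -0.03]
force: [0.0, 0.6, -0.0]
finger_gap: 1.002
```

Run:
```python
from h import *
st()
s=manip.snapshot("side")[120:340,200:480]
cv2.imwrite("pics/p5.png",cv2.resize(s,None,fx=2.7,fy=2.7))
```

```text
t 31.77 tcp [ 0.654  -0.1696  0.1485] yawY 1.57 zax [-0.0605 -0.0082 -0.9981] gap 1.002 F [ 0.   0.6 -0. ]
```

View pics/p5.png

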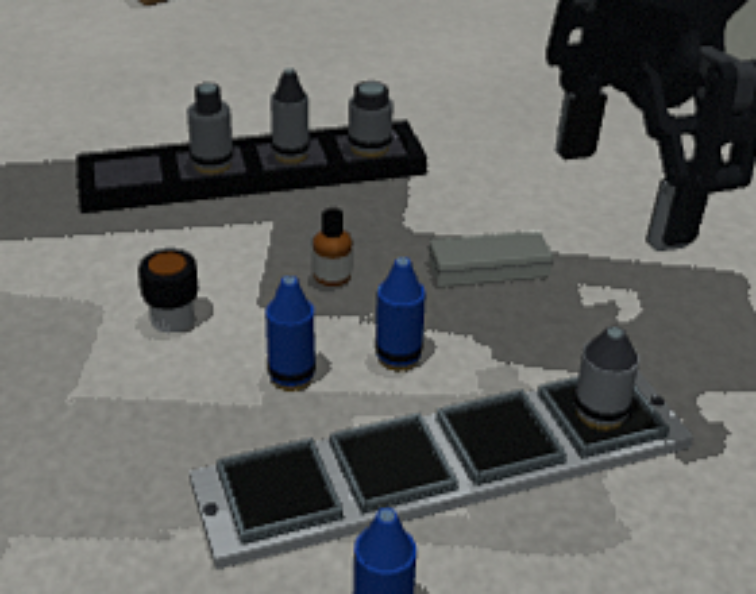

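Objectives c, d and a stand upright in their pockets, and the bystanders haven't moved. b is the last one, at (608,375) in the crop.

Request:
{"name": "send_rows", "arguments": {"commands": [{"delta_pos":[0.6,-0.5,0],"yaw":0},{"delta_pos":[0.6,0,-1],"yaw":0},{"delta_pos":[0,0,-2],"yaw":0},{"delta_pos":[0,0,-2],"yaw":0},{"delta_pos":[0,0,-2],"yaw":0},{"delta_pos":[0,0,-1.2],"yaw":0},{"delta_pos":[0,0,-0.5],"yaw":0},{"delta_pos":[0,0,0],"yaw":0}]}}

```text
t: 32.83
tcp_pos: [0.6626, -0.1673, 0.0519]
tool_rot: [-0.002, 0.999, -0.001, -0.035]
force: [0.2, -0.0, 1.5]
finger_gap: 1.003
```

```bash
python3 -c "
from h import *
st()"
```

```text
t 32.83 tcp [ 0.6626 -0.1673  0.0519] yawY 1.576 zax [-0.07   -0.0031 -0.9975] gap 1.003 F [ 0.2 -0.   1.5]
```

Request:
{"name": "send_rows", "arguments": {"commands": [{"delta_pos":[0.2,-0.6,-0.6],"yaw":-0.01},{"delta_pos":[0,0,-0.7],"yaw":0},{"delta_pos":[0,0,-0.6],"yaw":0},{"delta_pos":[0,0,-0.2],"yaw":0},{"delta_pos":[0,0,0],"yaw":0},{"delta_pos":[0,0,0],"yaw":0}]}}

```text
t: 33.58
tcp_pos: [0.6661, -0.1746, 0.0315]
tool_rot: [0.003, 0.999, -0.002, -0.033]
force: [0.4, 0.5, -0.4]
finger_gap: 0.999
```

```bash
python3 -c "
from h import *
st()"
```

```text
t 33.58 tcp [ 0.6661 -0.1746  0.0315] yawY 1.565 zax [-0.0664 -0.0039 -0.9978] gap 0.999 F [ 0.4  0.5 -0.4]
```

Request:
{"name": "send_rows", "arguments": {"commands": [{"delta_pos":[-0.1,0,-0.4],"yaw":0},{"delta_pos":[0,0,0],"yaw":0}]}}

```text
t: 33.83
tcp_pos: [0.6651, -0.1745, 0.0275]
tool_rot: [0.003, 0.999, -0.002, -0.033]
force: [0.2, 0.1, -0.2]
finger_gap: 1.001
```

Request:
{"name": "send_rows", "arguments": {"commands": [{"delta_pos":[0,0,0],"yaw":0},{"delta_pos":[0,0,0],"yaw":0},{"delta_pos":[0,0,0],"yaw":0},{"delta_pos":[0,0,0],"yaw":0},{"delta_pos":[0,0,0],"yaw":0},{"delta_pos":[0,0,0],"yaw":0}], "grip": 1, "force": 40}}

```text
t: 34.58
tcp_pos: [0.6655, -0.1746, 0.0279]
tool_rot: [0.003, 0.999, -0.002, -0.033]
force: [0.8, -0.3, 0.4]
finger_gap: 0.361
```

Request:
{"name": "send_rows", "arguments": {"commands": [{"delta_pos":[0,0,1],"yaw":0},{"delta_pos":[0,0,2.5],"yaw":0},{"delta_pos":[0,0,3],"yaw":0},{"delta_pos":[0,0,3],"yaw":0},{"delta_pos":[0,0,1.5],"yaw":0},{"delta_pos":[0,0,0],"yaw":0}]}}

```text
t: 35.33
tcp_pos: [0.6638, -0.174, 0.1413]
tool_rot: [0.003, 0.999, -0.002, -0.034]
force: [-0.0, -0.6, -1.4]
finger_gap: 0.365
```

```bash
python3 -c "
from h import *
st()"
```

```text
t 35.33 tcp [ 0.6638 -0.174   0.1413] yawY 1.565 zax [-0.068  -0.0033 -0.9977] gap 0.365 F [-0.  -0.6 -1.4]
```

Request:
{"name": "send_rows", "arguments": {"commands": [{"delta_pos":[-1.2,2,0],"yaw":-0.02},{"delta_pos":[-2.2,3.6,0],"yaw":-0.02},{"delta_pos":[-2.7,4.5,0],"yaw":-0.02},{"delta_pos":[-2.7,4.5,0],"yaw":-0.02},{"delta_pos":[-2.7,4.5,0],"yaw":-0.02},{"delta_pos":[-2.7,4.5,0],"yaw":0},{"delta_pos":[-2.7,4.5,0],"yaw":0},{"delta_pos":[-2.3,4,0],"yaw":0},{"delta_pos":[-1.3,2.3,0],"yaw":0},{"delta_pos":[0,0,0],"yaw":0}]}}

```text
t: 36.58
tcp_pos: [0.4437, 0.1781, 0.1303]
tool_rot: [0.056, 0.997, 0.0, -0.043]
force: [-0.8, -0.3, -0.6]
finger_gap: 0.361
```

```bash
python3 -c "
from h import *
st()"
```

```text
t 36.58 tcp [0.4437 0.1781 0.1303] yawY 1.458 zax [-0.0863  0.0049 -0.9963] gap 0.361 F [-0.8 -0.3 -0.6]
```

Request:
{"name": "send_rows", "arguments": {"commands": [{"delta_pos":[0.4,0.5,-0.5],"yaw":0},{"delta_pos":[0,0,-1.5],"yaw":0},{"delta_pos":[0,0,-1.5],"yaw":0},{"delta_pos":[0,0,-1.5],"yaw":0},{"delta_pos":[0,0,-1.5],"yaw":0},{"delta_pos":[0,0,-0.5],"yaw":0},{"delta_pos":[0,0,0],"yaw":0},{"delta_pos":[0,0,0],"yaw":0}]}}

```text
t: 37.58
tcp_pos: [0.4519, 0.178, 0.0522]
tool_rot: [0.061, 0.997, -0.001, -0.044]
force: [0.4, 0.2, -0.9]
finger_gap: 0.361
```

```bash
python3 -c "
from h import *
st()"
```

```text
t 37.58 tcp [0.4519 0.178  0.0522] yawY 1.45 zax [-0.0876  0.0042 -0.9962] gap 0.361 F [ 0.4  0.2 -0.9]
```

Request:
{"name": "send_rows", "arguments": {"commands": [{"delta_pos":[-0.3,0.4,-0.3],"yaw":0},{"delta_pos":[0,0,-0.6],"yaw":0},{"delta_pos":[0,0,-0.6],"yaw":0},{"delta_pos":[0,0,-0.3],"yaw":0},{"delta_pos":[0,0,0],"yaw":0},{"delta_pos":[0,0,0],"yaw":0}]}}

```text
t: 38.33
tcp_pos: [0.4493, 0.1827, 0.0339]
tool_rot: [0.06, 0.997, -0.0, -0.043]
force: [0.5, 0.6, -1.5]
finger_gap: 0.36
```

Run:
```python
from h import *
st()
s=manip.snapshot("side")[120:220,200:390]
cv2.imwrite("pics/p6.png",cv2.resize(s,(760,400)))
```

```text
t 38.33 tcp [0.4493 0.1827 0.0339] yawY 1.45 zax [-0.0852  0.0045 -0.9964] gap 0.36 F [ 0.5  0.6 -1.5]
```

View pics/p6.png

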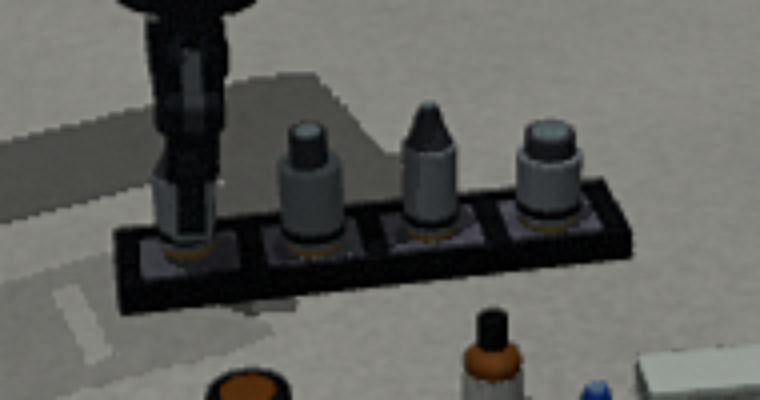

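b is over the nearest pocket, with its foot at crop (188,255). The release height is about 0.027.

Request:
{"name": "send_rows", "arguments": {"commands": [{"delta_pos":[0,0,-0.3],"yaw":0},{"delta_pos":[0,0,-0.2],"yaw":0},{"delta_pos":[0,0,-0.15],"yaw":0},{"delta_pos":[0,0,0],"yaw":0}]}}

```text
t: 38.88
tcp_pos: [0.4496, 0.1826, 0.0272]
tool_rot: [0.06, 0.997, -0.0, -0.042]
force: [0.4, 0.5, -0.8]
finger_gap: 0.362
```

Request:
{"name": "send_rows", "arguments": {"commands": [{"delta_pos":[0,0,-0.2],"yaw":0}]}}

```text
t: 39.0
tcp_pos: [0.4495, 0.1827, 0.0266]
tool_rot: [0.06, 0.997, -0.0, -0.043]
force: [-3.2, -0.6, 29.3]
finger_gap: 0.361
```

Request:
{"name": "send_rows", "arguments": {"commands": [{"delta_pos":[0,0,0],"yaw":0},{"delta_pos":[0,0,0],"yaw":0}]}}

```text
t: 39.25
tcp_pos: [0.4499, 0.1827, 0.0274]
tool_rot: [0.06, 0.997, -0.0, -0.042]
force: [-1.0, 0.4, -1.3]
finger_gap: 0.361
```

Request:
{"name": "send_rows", "arguments": {"commands": [{"delta_pos":[0,0,0],"yaw":0},{"delta_pos":[0,0,0],"yaw":0},{"delta_pos":[0,0,0],"yaw":0},{"delta_pos":[0,0,0],"yaw":0},{"delta_pos":[0,0,0],"yaw":0}], "grip": -1}}

```text
t: 39.88
tcp_pos: [0.4499, 0.1827, 0.027]
tool_rot: [0.06, 0.997, -0.0, -0.042]
force: [-0.6, -0.2, 1.0]
finger_gap: 1.001
```

Request:
{"name": "send_rows", "arguments": {"commands": [{"delta_pos":[0,0,1.5],"yaw":0},{"delta_pos":[0,0,2],"yaw":0},{"delta_pos":[0,0,2],"yaw":0},{"delta_pos":[0,0,2.5],"yaw":0},{"delta_pos":[0,0,2.5],"yaw":0},{"delta_pos":[0,0,1.5],"yaw":0},{"delta_pos":[-0.5,5,0],"yaw":0},{"delta_pos":[-0.5,5,0],"yaw":0},{"delta_pos":[-0.5,4,0],"yaw":0},{"delta_pos":[0,0,0],"yaw":0}]}}

```text
t: 41.12
tcp_pos: [0.4353, 0.3261, 0.1609]
tool_rot: [0.062, 0.997, 0.002, -0.037]
force: [-0.6, -0.5, -0.8]
finger_gap: 1.0
```

Run:
```python
from h import *
st()
s=manip.snapshot("side")[120:340,200:480];t=manip.snapshot("top")[110:300,170:440]
cv2.imwrite("pics/p7.png",np.vstack([cv2.resize(s,(420,300)),cv2.resize(cv2.convertScaleAbs(t,alpha=1.5),(420,296))]))
```

```text
t 41.12 tcp [0.4353 0.3261 0.1609] yawY 1.447 zax [-0.074   0.0079 -0.9972] gap 1.0 F [-0.6 -0.5 -0.8]
```

View pics/p7.png

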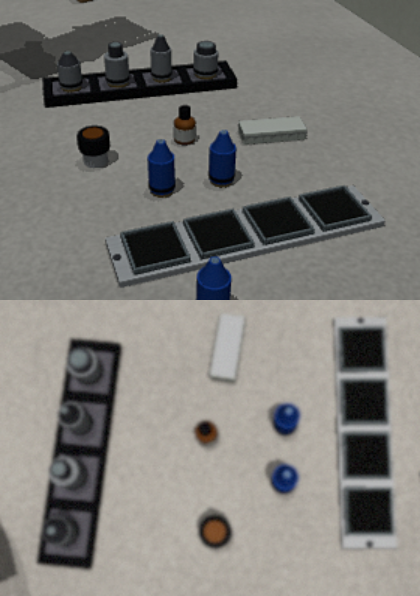

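All four stand upright in the tray (near to far b, c, d, a), the rail is empty and the bystanders haven't moved.

```bash
python3 -c "
from station import manip
print(manip.sign_off())"
```

```text
the job is handed in; nothing more can be done
None
```

The four objectives are in the tray in reverse order, and the job is handed in at about 41 s of the 96 s allowed. On the rail, near to far, they stood a, d, c, b. In the tray, near to far, they now stand b, c, d, a.

**Final check:** the last side and top pictures show all four upright in their own pockets and the rail empty. The eyepiece, bottle, slide box and the three blue look-alikes are in their starting places by eye; I did not measure them again. The gripper had already been opened and moved clear of everything.

**Setting down:** I lowered each one until the force reading showed the floor, at 20 to 29 N, then eased off before opening the gripper. The heights matched the pocket floor.

**What disagreed:**
- **Tool tilt:** the tool leaned gradually during the moves, to about 5° by the end. Each objective was released only about 1 to 2.5° off the angle it was gripped at, and all settled upright.
- **Objective a position:** after release it measured about 4 mm nearer the robot than I aimed for. It is still well inside its pocket.
- **Pocket positions:** the side and top views differed by about 6 mm across the tray. I used the top view, within 1 mm, and all four fitted.

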